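Clear and open the ripening chest

ROBOT

A 6-joint arm with a two-finger parallel gripper is mounted at the origin on the work surface. World frame = base frame: x ahead of the robot, y to its left, z up, the work surface at z = 0. Lengths are in m, angles in degrees, forces in N, time in s.
With the tool pointing down it reaches from about 0.4 to 0.825 m from the base axis. Payload 7 kg.
Tool frame: the origin (TCP) lies on the front face of the gripper's body, between the roots of the fingers; the fingertips stand 66 mm ahead of it and the grasp point (between the pads) lies 47 mm ahead of it (ctrl.grasp_offset is the z of the grasp point in the tool frame, in m); z points along the fingers, y is the direction in which the jaws open and shut (so a half turn about z gives the same grasp; the last joint's range is limited). The gripper opens to 88 mm and grips with 3 to 60 N. Pads are 19 mm wide; open, the fingers measure 130 mm over their backs; the gripper's body (78 mm by 193 mm) begins 47 mm behind the grasp point.
Start: joints at [-54.139, 20.546, 0.682, 0, -70.136, -16.507], TCP at [0.224, -0.637, 0.292] pointing down, gripper open.
Joint ranges: [-176.03, 176.03], [-82.01, 121.73], [-58.28, 71.71], [-173.87, 95.51], [-174.79, -0.11], [-173.66, 173.66]. Speed limits (degrees/s): [136.94, 136.94, 172.46, 180, 180, 180].

INTERFACE

Orientations are given as [roll, pitch, yaw] about the fixed x, y, z axes, in that order (R = Rz(yaw) Ry(pitch) Rx(roll)).
In Python, from plant import ctrl gives the robot as it stands.
- The arm moves only by the shell command python3 -m creep 'ROWS'. ROWS is JSON, a list of rows, each a list of 7 numbers: the turn, a rotation vector about the tool's x, y, z in rad, then the shift along the tool's x, y, z in m, then the opening, from 0 (shut) to 1 (fully open). In form: [[wx, wy, wz, dx, dy, dz, grip], ...]. A call has 1 to 12 rows; each row is the pose to reach, as a shift and turn from the pose commanded when the call began, along the tool's axes at that moment; what a row does not reach only later rows make up. A row lasts 1/12 s, in which the tool goes at most 41.7 mm and 7.16 degrees, less where a joint would pass 70% of its speed; a pose out of reach is approached as far as the arm can. A call with a gripper value outside its range is refused whole. The fingers move at their own pace and stop on an object; the grip force is fixed at half the most. Time passes only in rows, so rows that repeat a pose let the fingers close. It gives the time, the measured TCP pose, the force and the opening at its end, in the units of the state.
- ctrl.get_obs(): the state, without advancing time (a new reading comes with each control period).
- ctrl.snapshot(name): name is "side" or "top" or "wrist"; returns the picture (480x640x3 uint8, blue, green, red); there is no depth.
- ctrl.camera_model(name): a dict with "K" (3x3 intrinsics, pixels), "rvec" (rotation vector, rad) and "tvec" (3), from world to camera coordinates, as OpenCV has them. Camera axes: x right, y down, z forward; pixel columns grow to the right and rows downward; lengths in m; the calibration is good to about 2 mm. The wrist camera is an equidistant fisheye: a pixel r from the principal point sees the ray r / f radians off the axis. A picture is of the moment at which its call begins: read the wrist's pose just before it. camera_model takes no time and is no camera call; for the wrist camera it gives the pose at the moment of the call.
- ctrl.close_job(): hands the job in, once; it reports no verdict.
The state is a dict: "clock": time; "joint_pos": joint angles; "qvel": joint speeds; "tau": joint torques, N m; "tool_pos": TCP position; "orientation": TCP orientation; "force": force on the tool from outside, world axes, zero at the start; "moment": the same for the moment, N m; "opening": finger opening in m.
Only numpy, scipy, OpenCV 4.12 (cv2) and the standard library are available. Lean on these libraries where they do the work, as an engineer would, in place of code of your own. Each camera call takes 0.05 s, during which the arm holds its last target.

TASK

The ripening chest has to stand open for loading: carry the tray with the two fresh cheeses level off its lid, set it down in the middle of the wooden draining board and let go of it. The chest's latch does not always catch, so then give the lid a short upward tug by its bar handle before you touch the latch knob; if it is caught, do not force it but turn the knob anticlockwise to free it. The lid has no stay: raise it by the handle to 45 degrees or a little more and finish while still holding it there, without disturbing the other things on the table.

Things in the scene. Friction and masses are not known exactly. Their poses are not given: they have to be found in the camera images.
- chest: steel ripening chest, fixed; 220 mm deep (its x), 420 mm wide (y), 139 mm high with the lid shut. Origin: centre of its underside; its front faces its own -x, towards the robot, z up. Its lid covers y from -130 to +210 mm; the rest, y from -210 to -133 mm (the right end seen from the robot), is a fixed deck 139 mm high with the latch knob near the front and a small salt pot near the back
- lid (a joint): opening angle of the chest's lid, rad: 0 shut, grows as its front rises, stop at 1.25; it always falls shut when let go. Lid 220 x 339 x 22 mm, about 0.8 kg; about 3 to 5 N upward at the handle lift it. Caught, it comes up by no more than about 0.025 rad (7 mm at the handle) and then stops hard; free, it lifts at once
- lid_handle (a point): middle of the lid's handle: a round steel bar, 12 mm thick, 160 mm long, parallel to the chest's y, held 45 mm in front of the lid's front edge by a 12 mm wide bracket 70 mm to each side of the middle; shut, it is 128 mm above the table. The point turns with the lid: at 0 its axes are the chest's
- lid_hinge (a point): middle of the lid's hinge line, at the back of the chest 117 mm above the table, 265 mm behind and 11 mm below the handle bar when shut; the hinge runs along the chest's y
- latch: round fluted black latch knob, 42 mm diameter, from 10 to 34 mm above the deck. Origin: on its upright axis at the deck's top, 139 mm above the table. It turns 1.5 rad between stops (0.05 N m) and stays as left; a hidden tongue catches the lid over the clockwise half. It starts anywhere, which the round knob does not show; 0.9 rad anticlockwise (from above), or to the stop, frees the lid
- knob_rim (a point): a point on the top edge of the latch knob, 21 mm from its axis and 34 mm above the deck, unmarked on the knob itself; it goes round with the knob
- board: wooden draining board, fixed; 240 mm (its x) by 260 mm (y), flat top 26 mm above the table. Origin: centre of its underside
- tray: aluminium carrying tray, loose, 120 mm (its x) by 190 mm (y), rim 25 mm high, with an arched handle over the middle along its y; 0.4 kg, about 0.76 kg with the two cheeses. Starts standing on the chest's lid. Origin: centre of its underside, z up
- tray_grip (a point): middle of the tray handle's wooden grip, 115 mm above the tray's underside: 16 mm thick (tray x), 80 mm long (tray y), 18 mm high
- cheese_left: white tapered draining mould filled with fresh cheese, loose in the tray on its +y half, 68 mm diameter, 56 mm high. Origin: centre of its underside (4 mm above the tray's underside)
- cheese_right: white tapered draining mould filled with fresh cheese, loose in the tray on its -y half, 68 mm diameter, 56 mm high. Origin: centre of its underside (4 mm above the tray's underside)
- salt_pot: small white lidded pot, 42 mm diameter, 50 mm high, on the back of the chest's deck. Origin: centre of its underside. Leave it alone
- mould_front: filled cheese mould, 68 mm diameter, 56 mm high, on the table between robot and chest. Origin: centre of its underside. Leave it alone
- mould_side: filled cheese mould, 68 mm diameter, 56 mm high, on the table to the robot's right. Origin: centre of its underside. Leave it alone
- mould_big: large filled cheese mould, 124 mm diameter, 102 mm high, behind the draining board. Origin: centre of its underside. Leave it alone
- bowl: steel bowl, 140 mm diameter, 55 mm high, on the right of the table. Origin: centre of its underside. Leave it alone
- skimmer: flat steel skimmer, 275 mm long, lying along x to the right of the chest; origin near the middle of its length. Leave it alone
- rennet: amber bottle, 60 mm diameter, 140 mm high, left of the draining board. Origin: centre of its underside. Leave it alone
- brush: brush lying across the table between robot and chest. Origin: centre of its underside. Leave it alone
Mind the look-alikes: they are no part of the job. What is shaped like the tray but red is not meant.

How it is judged:
By the outcome, as a careful person would: the job done as asked, in the order asked, and still so for the second after the job is handed in, while the arm keeps its last pose, push and grip.
It also fails if it takes over 72 s, if anything falls off the work surface, if the arm or the gripper's body presses on something with over 40 N, if the wrist force passes 120 N, or if a joint passes its speed limit or range.

## Working session

There is one attempt and no reset: what is moved stays moved. The work goes in short steps, Python scripts to look and compute and a shell command to move; the robot and the scene stay as the last step left them, time stands still between calls to the robot, and variables do not carry over. Pictures are saved under pics/ and viewed, and the job is handed in when it is done.

```bash
ls; mkdir -p pics; python3 - <<'E'
from plant import ctrl
import cv2
o=ctrl.get_obs(); print(o)
for n in ("side","top","wrist"):
    print(n,ctrl.camera_model(n))
    cv2.imwrite(f"pics/a_{n}.png",ctrl.snapshot(n))
print(ctrl.grasp_offset)
E
```

```text
pics
{'clock': 0.0, 'joint_pos': array([-5.41383524e+01,  2.05916694e+01,  6.35408179e-01, -1.89065584e-02,
       -7.01360456e+01, -1.65070060e+01]), 'qvel': array([ 0.00614458, -0.02443869,  0.04627456,  0.0189851 ,  0.04396762,
        0.03677198]), 'tau': array([ 2.95079924e-03, -5.82727003e+01,  2.93050271e+01,  6.99695706e+00,
        6.76034237e-03, -1.33993481e-04]), 'tool_pos': array([ 0.22356598, -0.63651313,  0.29123619]), 'orientation': array([ 1.79906447e+02, -9.18882212e-03, -1.60651789e+02]), 'force': array([-0.46592587, -0.77908651, -0.52086973]), 'moment': array([ 0.02342259,  0.01673315, -0.01334323]), 'opening': 0.0879473553797699}
side {'K': array([[519.55386685,   0.        , 314.88212819],
       [  0.        , 519.55386685, 245.21579045],
       [  0.        ,   0.        ,   1.        ]]), 'rvec': array([ 2.1103529 , -0.10879389,  0.09106558]), 'tvec': array([-0.49124328,  0.20101826,  1.67892939])}
top {'K': array([[605.4609626 ,   0.        , 316.18701093],
       [  0.        , 605.4609626 , 237.32044859],
       [  0.        ,   0.        ,   1.        ]]), 'rvec': array([ 2.17353508, -2.12712186,  0.15413915]), 'tvec': array([0.03586472, 0.51240887, 1.78983435])}
wrist {'K': array([[371.64829954,   0.        , 318.28244733],
       [  0.        , 371.64829954, 245.07739872],
       [  0.        ,   0.        ,   1.        ]]), 'rvec': array([-1.7173148 , -2.42215841, -0.33053658]), 'tvec': array([ 0.67332396, -0.03425416,  0.38969805])}
0.0468
```

View pics/a_side.png

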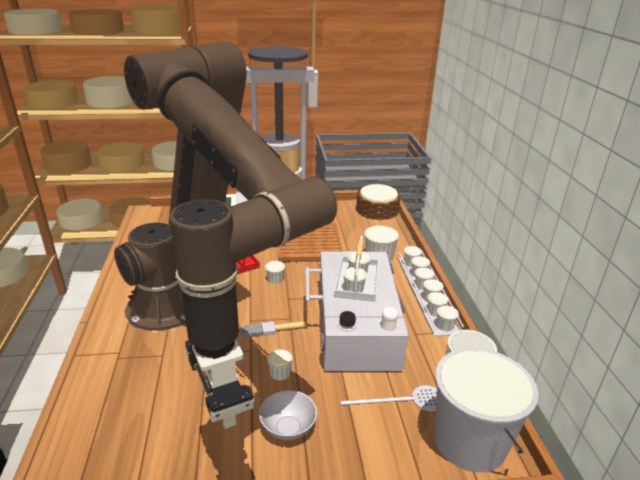

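View pics/a_top.png

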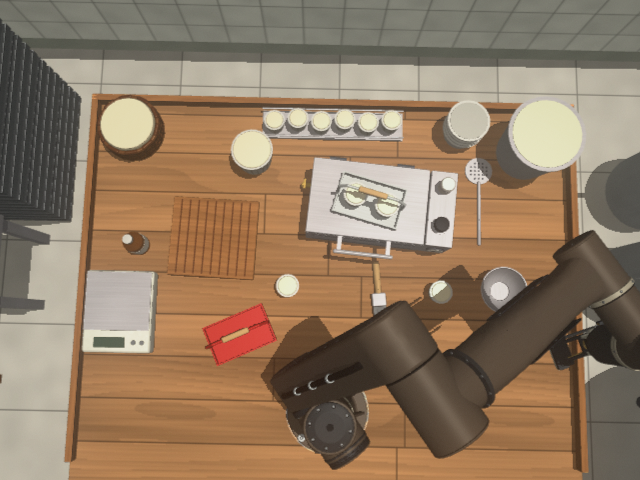

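View pics/a_wrist.png

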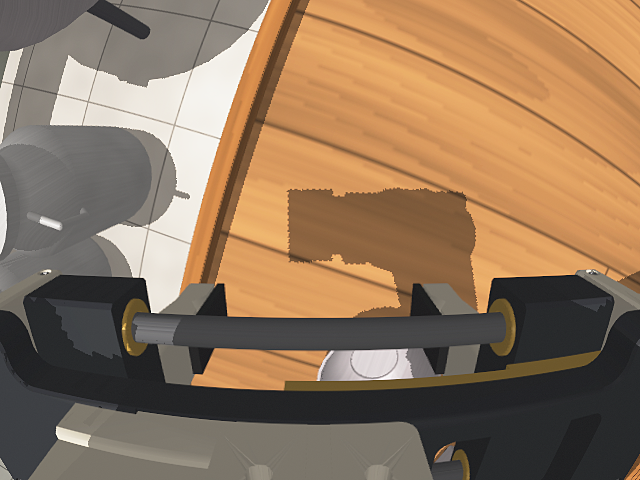

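The top view shows the aluminium tray with two cheeses on the chest lid at (370,200), and the board at (213,237). The knob is at (440,225), the salt pot at (448,185) and the handle bar at (363,254). Possible tray mix-ups are the red tray at (238,333) and the six-cup rack at (333,124). The description points to the one at (370,200), which I'll check in a close crop.

```bash
cat > h.py <<'E'
import numpy as np, cv2
from plant import ctrl
from scipy.spatial.transform import Rotation as Ro
def ray(name,px):
    m=ctrl.camera_model(name); R=cv2.Rodrigues(m['rvec'])[0]; t=m['tvec']
    K=m['K']
    d=np.array([(px[0]-K[0,2])/K[0,0],(px[1]-K[1,2])/K[1,1],1.])
    if name=='wrist':
        r=np.hypot(d[0],d[1]); d=np.array([np.sin(r)*d[0]/max(r,1e-9),np.sin(r)*d[1]/max(r,1e-9),np.cos(r)])
    return -R.T@t, R.T@d
def at(name,px,z):
    c,d=ray(name,px); return c+d*(z-c[2])/d[2]
def proj(name,p):
    m=ctrl.camera_model(name); return cv2.projectPoints(np.array([p],float),m['rvec'],m['tvec'],m['K'],None)[0].ravel()
def tri(a,pa,b,pb):
    c1,d1=ray(a,pa); c2,d2=ray(b,pb)
    s=np.linalg.lstsq(np.c_[d1,-d2],c2-c1,rcond=None)[0]
    p,q=c1+d1*s[0],c2+d2*s[1]; return (p+q)/2,np.linalg.norm(p-q)
E
python3 - <<'E'
import cv2
im=cv2.imread('pics/a_top.png')
cv2.imwrite('pics/b_top.png',cv2.resize(im[145:275,290:470],None,fx=4.4,fy=4.4,interpolation=cv2.INTER_CUBIC))
im2=cv2.imread('pics/a_top.png')
cv2.imwrite('pics/b_board.png',cv2.resize(im2[180:300,150:300],None,fx=4.5,fy=4.5,interpolation=cv2.INTER_CUBIC))
im=cv2.imread('pics/a_side.png')
cv2.imwrite('pics/b_side.png',cv2.resize(im[225:385,260:440],None,fx=3.7,fy=3.7,interpolation=cv2.INTER_CUBIC))
E
```

```text
(no output)
```

View pics/b_top.png

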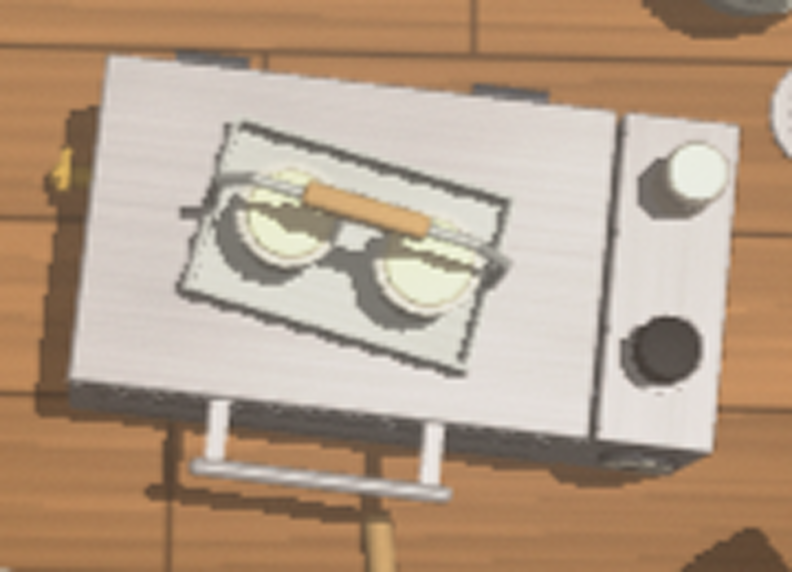

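View pics/b_side.png

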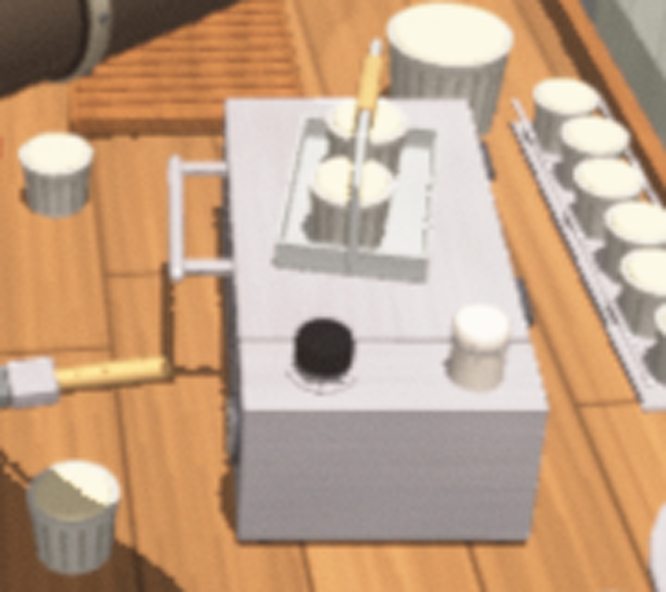

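View pics/b_board.png

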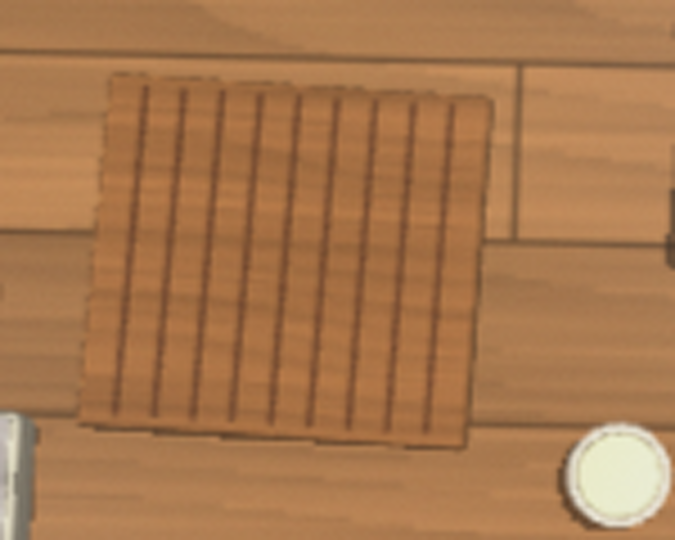

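```bash
python3 - <<'E'
from h import *
np.set_printoptions(precision=4,suppress=True)
T=lambda p,s=4.4,o=(290,145):((p[0]+.5)/s-.5+o[0],(p[1]+.5)/s-.5+o[1])
def q(lbl,pts,z,**k):
    P=np.array([at('top',T(p,**k),z) for p in pts]); print(lbl,P[:,:2].tolist() if 0 else P[:,:2].round(4).tolist(),'mean',P.mean(0)); 
    return P
c=q('chest',[(108,55),(740,126),(712,452),(70,380)],.139)
y=lambda v:np.degrees(np.arctan2(-v[0],v[1])) # yaw from +y dir
print([np.linalg.norm(c[i]-c[(i+1)%4]) for i in range(4)],'yaw',y(c[0]-c[1]),y(c[3]-c[2]))
t=q('tray',[(240,122),(508,200),(463,375),(180,290)],.164)
print([np.linalg.norm(t[i]-t[(i+1)%4]) for i in range(4)],'yaw',y(t[0]-t[1]),y(t[3]-t[2]))
g=q('grip',[(305,193),(430,225)],.263); print('yaw',y(g[0]-g[1]),np.linalg.norm(g[0]-g[1]))
g=q('grip c',[(305,193),(430,225)],.254)
b=q('bar',[(192,466),(450,494)],.130); print('yaw',y(b[0]-b[1]),np.linalg.norm(b[0]-b[1]))
q('knob',[(667,349)],.173)
d=q('board',[(110,75),(493,98),(467,447),(80,424)],.026,s=4.5,o=(150,180))
print([np.linalg.norm(d[i]-d[(i+1)%4]) for i in range(4)],'yaw',y(d[0]-d[1]),y(d[3]-d[2]))
# side crosscheck
S=lambda p:((p[0]+.5)/3.7-.5+260,(p[1]+.5)/3.7-.5+225)
print('knob tri',tri('top',T((667,349)),'side',S((325,335))))
print('grip tri',tri('top',T((367,209)),'side',S((370,82))))
print('bar tri',tri('top',T((321,480)),'side',S((177,217))))
m=cv2.cvtColor(cv2.imread('pics/a_top.png'),cv2.COLOR_BGR2HSV)
def hull(n): pass
print('rennet',at('top',(134,240),.13),'big',at('top',(252,150),.102),'scale',at('top',(120,310),.05),'mfront',at('top',(287,286),.056),'salt',at('top',T((695,172)),.189))
E
```

```text
chest [[0.7315, 0.058], [0.6929, -0.358], [0.4767, -0.3375], [0.5146, 0.0778]] mean [ 0.6039 -0.1399  0.139 ]
[np.float64(0.41774151438687757), np.float64(0.21715675288531294), np.float64(0.4170235022218537), np.float64(0.21781101120624705)] yaw -5.301053999180001 -5.211110203028512
tray [[0.6819, -0.0284], [0.6342, -0.2019], [0.5195, -0.1732], [0.5706, 0.0084]] mean [ 0.6016 -0.0988  0.164 ]
[np.float64(0.17983456746275264), np.float64(0.11822519448545166), np.float64(0.18863412515542838), np.float64(0.1171589149883326)] yaw -15.361503474255883 -15.722710057251549
grip [[0.6136, -0.0639], [0.5955, -0.1398]] mean [ 0.6045 -0.1018  0.263 ]
yaw -13.410235864146097 0.07802958476166852
grip c [[0.6156, -0.0645], [0.5974, -0.1409]] mean [ 0.6065 -0.1027  0.254 ]
bar [[0.4613, -0.0023], [0.4467, -0.1696]] mean [ 0.454 -0.086  0.13 ]
yaw -4.9875970512552525 0.16786745237976564
knob [[0.5377, -0.3017]] mean [ 0.5377 -0.3017  0.173 ]
board [[0.6301, 0.484], [0.6199, 0.2234], [0.3826, 0.2326], [0.3924, 0.4912]] mean [0.5063 0.3578 0.026 ]
[np.float64(0.260768557232238), np.float64(0.2374581303580515), np.float64(0.2587631890034006), np.float64(0.23774719418392068)] yaw -2.2256503777991665 -2.163589079345168
knob tri (array([ 0.5411, -0.3025,  0.1707]), np.float64(0.005901820655388015))
grip tri (array([ 0.6073, -0.102 ,  0.2608]), np.float64(0.004435254143925625))
bar tri (array([ 0.4567, -0.0862,  0.1281]), np.float64(0.004841978019386797))
rennet [0.4791 0.5664 0.13  ] big [0.7593 0.2428 0.102 ] scale [0.2813 0.6185 0.05  ] mfront [0.3619 0.1299 0.056 ] salt [ 0.6494 -0.317   0.189 ]
```

The crop confirms the choice: a grey tray with two white cheeses and a wooden grip, on the chest lid. The measured sizes agree with those given (chest 418×217, board 260×238, bar 168, grip 78 mm), and the bar lies where the chest pose says it should. Next I'll work out the pregrasp move.

```bash
cat >> h.py <<'E'
def delta(pos,rpy):
    """row (turn, shift) in tool axes from measured pose to target TCP pose"""
    o=ctrl.get_obs(); R0=Ro.from_euler('xyz',o['orientation'],degrees=True); R1=Ro.from_euler('xyz',rpy,degrees=True)
    w=(R0.inv()*R1).as_rotvec(); d=R0.inv().apply(np.array(pos)-o['tool_pos'])
    print('t',o['clock'],'pos',o['tool_pos'].round(4),'rpy',o['orientation'].round(2),'F',o['force'].round(1),'open',round(o['opening'],4))
    print('turn',w.round(3),'shift',d.round(4))
E
python3 - <<'E'
from h import *
delta([.606,-.1025,.40],[180,0,-104.5])
E
```

```text
t 0.15 pos [ 0.2236 -0.6366  0.2915] rpy [ 1.7993e+02 -1.0000e-02 -1.6065e+02] F [-0.8  0.6 -1. ] open 0.0873
turn [ 0.001  0.    -0.98 ] shift [-0.5378  0.3773 -0.1081]
```

```bash
python3 -m creep '[[0,0,-0.1,-0.03,0.02,-0.03,1],[0,0,-0.2,-0.06,0.04,-0.05,1],[0,0,-0.3,-0.1,0.07,-0.07,1],[0,0,-0.4,-0.135,0.095,-0.09,1],[0,0,-0.5,-0.17,0.12,-0.108,1],[0,0,-0.6,-0.205,0.144,-0.108,1],[0,0,-0.7,-0.24,0.168,-0.108,1],[0,0,-0.8,-0.275,0.193,-0.108,1],[0,0,-0.9,-0.31,0.217,-0.108,1],[0,0,-0.98,-0.345,0.242,-0.108,1],[0,0,-0.98,-0.38,0.266,-0.108,1],[0,0,-0.98,-0.41,0.287,-0.108,1]]'
python3 - <<'E'
from h import *
delta([.606,-.1025,.40],[180,0,-104.5])
E
```

```text
clock: 1.15
tool_pos: [0.5005, -0.2498, 0.4003]
orientation: [-180.0, 0.0, -104.5]
force: [1.7, -0.4, -0.4]
opening: 0.0879
t 1.15 pos [ 0.5005 -0.2498  0.4003] rpy [-1.7998e+02  1.0000e-02 -1.0446e+02] F [ 1.7 -0.4 -0.4] open 0.0879
turn [-0.     0.     0.001] shift [-0.169  -0.0654  0.0004]
```

```bash
python3 -m creep '[[0,0,0,-0.037,-0.014,0,1],[0,0,0,-0.074,-0.029,0,1],[0,0,0,-0.11,-0.043,0,1],[0,0,0,-0.14,-0.054,0,1],[0,0,0,-0.16,-0.062,0,1],[0,0,0,-0.169,-0.065,0,1],[0,0,0,-0.169,-0.065,0,1],[0,0,0,-0.169,-0.065,0,1]]'
python3 - <<'E'
from h import *
delta([.606,-.1025,.30],[180,0,-104.5])
cv2.imwrite('pics/c_w.png',ctrl.snapshot('wrist'))
cv2.imwrite('pics/c_s.png',ctrl.snapshot('side'))
E
```

```text
clock: 1.82
tool_pos: [0.6049, -0.1044, 0.3997]
orientation: [179.9, -0.0, -104.4]
force: [-1.3, 0.2, 0.1]
opening: 0.0878
t 1.8167 pos [ 0.6049 -0.1044  0.3997] rpy [ 1.7995e+02 -2.0000e-02 -1.0445e+02] F [-1.3  0.2  0.1] open 0.0878
turn [ 0.001 -0.     0.001] shift [-0.0021 -0.0007  0.0997]
```

View pics/c_w.png

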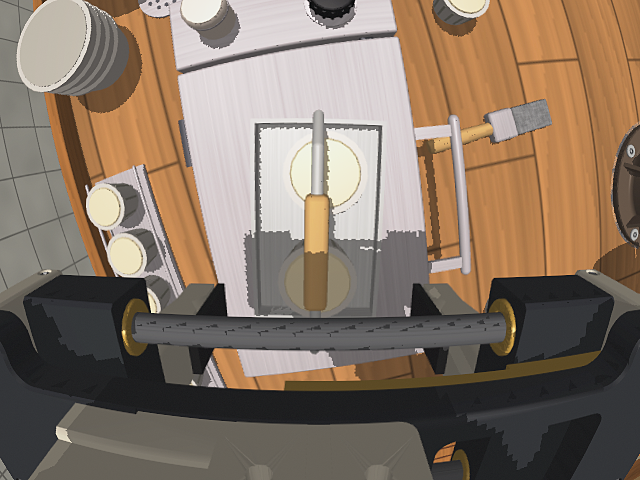

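View pics/c_s.png

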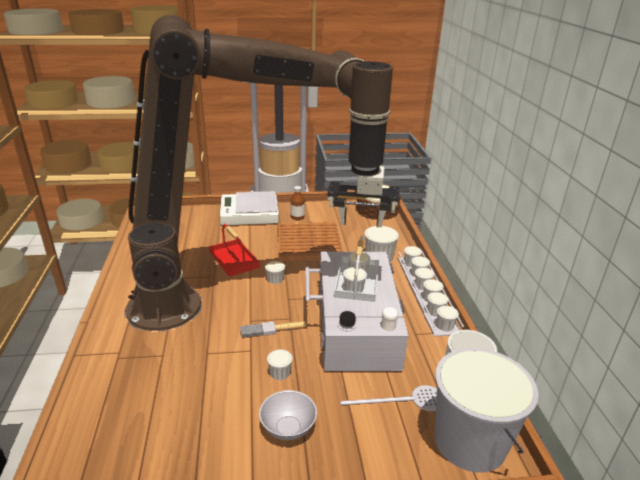

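The wrist view shows the grip upright at (316,195)–(316,310), squarely between the jaws. I'll compute its position as a check.

```bash
python3 - <<'E'
from h import *
for p in [(317,196),(315,308),(316,252)]: print(at('wrist',p,.263).round(4))
for p in [(255,123),(383,123)]: print(at('wrist',p,.164).round(4))
# knob & bar from wrist
print('bar',at('wrist',(453,118),.134).round(4),at('wrist',(466,270),.134).round(4))
E
```

```text
[ 0.5957 -0.1432  0.263 ]
[ 0.6161 -0.07    0.263 ]
[ 0.6054 -0.1082  0.263 ]
[ 0.6355 -0.2073  0.164 ]
[ 0.5268 -0.1791  0.164 ]
bar [ 0.4498 -0.1706  0.134 ] [ 0.4644 -0.0106  0.134 ]
```

```bash
python3 -m creep '[[0,0,0.01,0,0,0.02,1],[0,0,0.01,0,-0.001,0.05,1],[0,0,0.01,0,-0.001,0.075,1],[0,0,0.01,0,-0.001,0.092,1],[0,0,0.01,0,-0.001,0.099,1],[0,0,0.01,0,-0.001,0.1,1],[0,0,0.01,0,-0.001,0.1,0.6],[0,0,0.01,0,-0.001,0.1,0.3],[0,0,0.01,0,-0.001,0.1,0],[0,0,0.01,0,-0.001,0.1,0],[0,0,0.01,0,-0.001,0.1,0],[0,0,0.01,0,-0.001,0.1,0]]'
python3 - <<'E'
from h import *
delta([.606,-.1025,.40],[180,0,-105])
E
```

```text
clock: 2.92
tool_pos: [0.6061, -0.1046, 0.3006]
orientation: [-180.0, 0.0, -105.1]
force: [0.4, 0.2, -0.0]
opening: 0.053
t 2.9167 pos [ 0.6061 -0.1046  0.3006] rpy [-1.7996e+02  2.0000e-02 -1.0506e+02] F [ 0.4  0.2 -0. ] open 0.053
turn [-0.001  0.    -0.001] shift [-0.0021  0.0006 -0.0994]
```

```bash
python3 -m creep '[[0,0,0,0,0,0,0],[0,0,0,0,0,0,0],[0,0,0,0,0,0,0],[0,0,0,0,0,0,0],[0,0,0,0,0,0,0],[0,0,0,0,0,0,0],[0,0,0,0,0,0,0],[0,0,0,0,0,0,0]]'
```

```text
clock: 3.58
tool_pos: [0.6062, -0.1047, 0.3001]
orientation: [-180.0, 0.0, -105.1]
force: [1.2, 0.5, -0.3]
opening: 0.0161
```

```bash
python3 -m creep '[[0,0,0,0,0,-0.002,0],[0,0,0,0,0,-0.006,0],[0,0,0,0,0,-0.012,0],[0,0,0,0,0,-0.02,0],[0,0,0,0,0,-0.03,0],[0,0,0,0,0,-0.04,0],[0,0,0,0,0,-0.048,0],[0,0,0,0,0,-0.055,0],[0,0,0,0,0,-0.058,0],[0,0,0,0,0,-0.06,0],[0,0,0,0,0,-0.06,0]]'
python3 - <<'E'
from h import *
delta([.506,.358,.35],[180,0,-92.2])
cv2.imwrite('pics/d_s.png',ctrl.snapshot('side')[200:380,250:450].repeat(3,0).repeat(3,1))
E
```

```text
clock: 4.5
tool_pos: [0.606, -0.1047, 0.3605]
orientation: [-180.0, 0.0, -105.1]
force: [-0.4, -0.1, -7.3]
opening: 0.0154
t 4.5 pos [ 0.606  -0.1047  0.3605] rpy [-1.7998e+02  1.0000e-02 -1.0507e+02] F [-0.4 -0.1 -7.3] open 0.0154
turn [-0.     0.    -0.225] shift [-0.4208  0.2169  0.0105]
```

View pics/d_s.png

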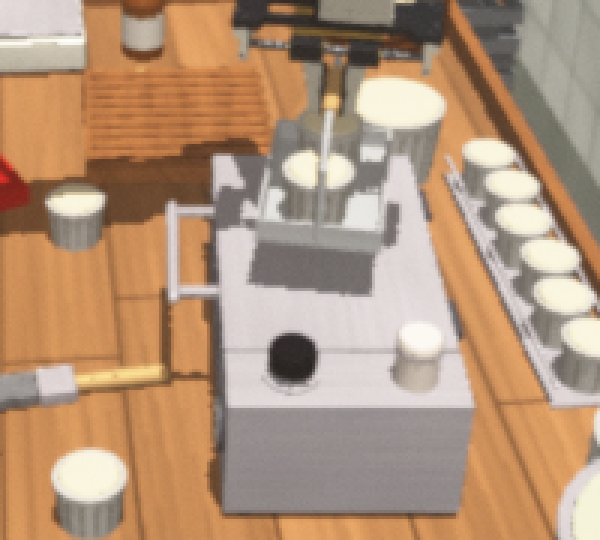

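Lifted level, and the measured 7.3 N fits 0.76 kg. Now I'll carry it smoothly to the board.

```bash
python3 -m creep '[[0,0,-0.001,-0.003,0.001,0,0],[0,0,-0.005,-0.009,0.005,0,0],[0,0,-0.01,-0.019,0.01,0,0],[0,0,-0.017,-0.032,0.016,0,0],[0,0,-0.026,-0.049,0.025,0,0],[0,0,-0.037,-0.069,0.036,0,0],[0,0,-0.049,-0.091,0.047,0,0],[0,0,-0.061,-0.114,0.059,0,0],[0,0,-0.073,-0.136,0.07,0,0],[0,0,-0.085,-0.158,0.082,0,0],[0,0,-0.096,-0.18,0.093,0,0],[0,0,-0.108,-0.203,0.104,0,0]]'
python3 - <<'E'
from h import *
delta([.506,.358,.35],[180,0,-92.2])
E
```

```text
clock: 5.55
tool_pos: [0.5572, 0.1206, 0.3604]
orientation: [-180.0, 0.0, -98.8]
force: [1.1, 0.4, -7.5]
opening: 0.0156
t 5.55 pos [0.5572 0.1206 0.3604] rpy [-1.7999e+02  3.0000e-02 -9.8780e+01] F [ 1.1  0.4 -7.5] open 0.0156
turn [-0.     0.    -0.115] shift [-0.2268  0.0868  0.0105]
```

```bash
python3 -m creep '[[0,0,-0.011,-0.022,0.009,0,0],[0,0,-0.023,-0.045,0.017,0,0],[0,0,-0.034,-0.067,0.026,0,0],[0,0,-0.045,-0.09,0.034,0,0],[0,0,-0.057,-0.112,0.043,0,0],[0,0,-0.068,-0.135,0.052,0,0],[0,0,-0.079,-0.156,0.06,0,0],[0,0,-0.089,-0.177,0.068,0,0],[0,0,-0.098,-0.194,0.074,0,0],[0,0,-0.106,-0.209,0.08,0,0],[0,0,-0.112,-0.22,0.084,0,0],[0,0,-0.115,-0.227,0.087,0,0]]'
python3 -m creep '[[0,0,0,0,0,0,0],[0,0,0,0,0,0.005,0],[0,0,0,0,0,0.014,0],[0,0,0,0,0,0.026,0],[0,0,0,0,0,0.042,0],[0,0,0,0,0,0.06,0],[0,0,0,0,0,0.08,0],[0,0,0,0,0,0.1,0],[0,0,0,0,0,0.115,0],[0,0,0,0,0,0.124,0],[0,0,0,0,0,0.128,0],[0,0,0,0,0,0.13,0]]'
python3 - <<'E'
from h import *
o=ctrl.get_obs();print(o['moment'])
delta([.506,.358,.187],[180,0,-92.2])
cv2.imwrite('pics/e_t.png',cv2.resize(ctrl.snapshot('top')[150:310,120:320],None,fx=3.8,fy=3.8,interpolation=2))
cv2.imwrite('pics/e_s.png',cv2.resize(ctrl.snapshot('side')[170:310,240:420],None,fx=3.8,fy=3.8,interpolation=2))
E
```

```text
clock: 6.55
tool_pos: [0.5069, 0.3577, 0.3599]
orientation: [180.0, 0.0, -92.2]
force: [-0.6, -0.6, -7.9]
opening: 0.0159
clock: 7.55
tool_pos: [0.5076, 0.3554, 0.2296]
orientation: [180.0, -0.0, -92.3]
force: [0.1, -0.2, -7.6]
opening: 0.0156
[ 0.05901679 -0.02554883  0.00465222]
t 7.55 pos [0.5076 0.3554 0.2296] rpy [ 1.7998e+02 -5.0000e-02 -9.2330e+01] F [ 0.1 -0.2 -7.6] open 0.0156
turn [ 0.    -0.001 -0.002] shift [-0.0025  0.0017  0.0426]
```

View pics/e_t.png

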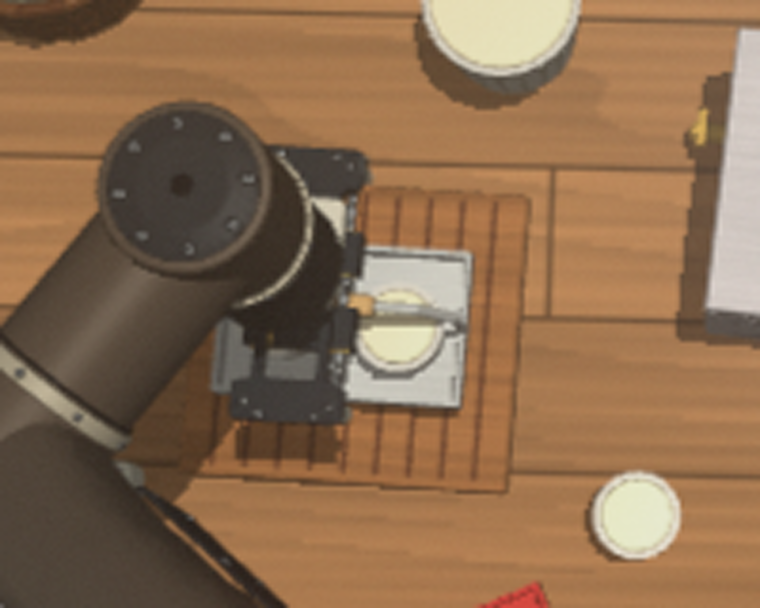

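View pics/e_s.png

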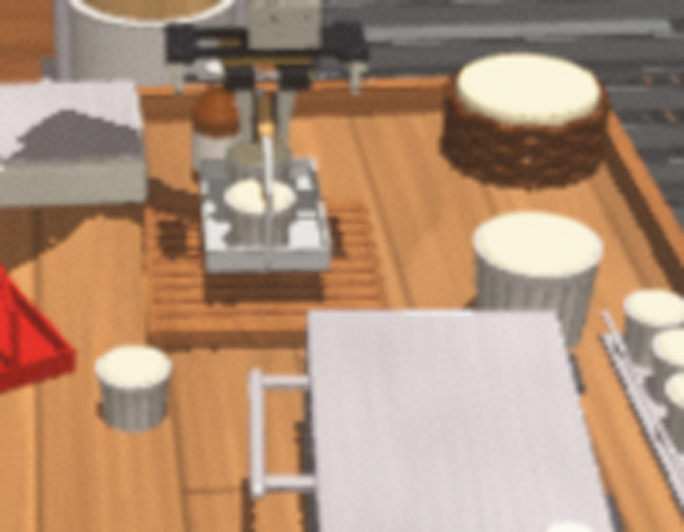

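The tray hangs level and undisturbed over the board. Its rim corners are at (470,252), (462,408) and (213,392) in the crop, which I'll use to check its centring.

```bash
python3 - <<'E'
from h import *
T=lambda p:((p[0]+.5)/3.8-.5+120,(p[1]+.5)/3.8-.5+150)
P=[at('top',T(p),.0926) for p in [(470,252),(462,408),(213,392)]]
print(np.round(P,4),'c',(P[0]+P[2])/2, np.linalg.norm(P[0]-P[1]),np.linalg.norm(P[1]-P[2]))
E
```

```text
[[0.5621 0.2621 0.0926]
 [0.441  0.2636 0.0926]
 [0.4492 0.4544 0.0926]] c [0.50564856 0.35821947 0.0926    ] 0.12112484611767001 0.19096089524818965
```

```bash
python3 -m creep '[[0,0,0,0,0,0.005,0],[0,0,0,0,0,0.012,0],[0,0,0,0,0,0.02,0],[0,0,0,0,0,0.028,0],[0,0,0,0,0,0.033,0],[0,0,0,0,0,0.036,0],[0,0,0,0,0,0.038,0],[0,0,0,0,0,0.04,0],[0,0,0,0,0,0.041,0],[0,0,0,0,0,0.042,0],[0,0,0,0,0,0.0425,0],[0,0,0,0,0,0.0425,0]]'
```

```text
clock: 8.65
tool_pos: [0.5075, 0.3561, 0.1877]
orientation: [-180.0, 0.0, -92.3]
force: [-0.2, -0.1, -7.3]
opening: 0.0157
```

```bash
python3 -m creep '[[0,0,0,0,0,0.0003,0],[0,0,0,0,0,0.0006,0],[0,0,0,0,0,0.001,0],[0,0,0,0,0,0.0012,0],[0,0,0,0,0,0.0012,0]]'
```

```text
clock: 9.07
tool_pos: [0.5075, 0.3561, 0.1871]
orientation: [-180.0, 0.0, -92.3]
force: [-2.6, -0.7, -1.6]
opening: 0.0162
```

Contact made, with most of the load off the gripper. Releasing.

```bash
python3 -m creep '[[0,0,0,0,0,0.0003,0],[0,0,0,0,0,0.0003,0.05],[0,0,0,0,0,0.0003,0.3],[0,0,0,0,0,0.0003,0.6],[0,0,0,0,0,0.0003,1],[0,0,0,0,0,0.0003,1],[0,0,0,0,0,0.0003,1],[0,0,0,0,0,0.0003,1]]'
```

```text
clock: 9.73
tool_pos: [0.5076, 0.3561, 0.1861]
orientation: [-180.0, 0.0, -92.3]
force: [0.1, -0.4, 0.3]
opening: 0.0504
```

```bash
python3 -m creep '[[0,0,0,0,0,-0.005,1],[0,0,0,0,0,-0.015,1],[0,0,0,0,0,-0.03,1],[0,0,0,0,0,-0.05,1],[0,0,0,0,0,-0.08,1],[0,0,0,0,0,-0.11,1],[0,0,0,0,0,-0.14,1],[0,0,0,0,0,-0.16,1],[0,0,0,0,0,-0.17,1]]'
python3 - <<'E'
from h import *
delta([.454,-.086,.33],[180,0,-95.2])
cv2.imwrite('pics/f_w.png',ctrl.snapshot('wrist'))
cv2.imwrite('pics/f_s.png',cv2.resize(ctrl.snapshot('side')[170:310,240:420],None,fx=3.8,fy=3.8,interpolation=2))
E
```

```text
clock: 10.48
tool_pos: [0.5081, 0.3564, 0.3611]
orientation: [-179.8, 0.2, -92.3]
force: [0.7, 0.1, 0.9]
opening: 0.0876
t 10.4833 pos [0.5081 0.3564 0.3611] rpy [-179.75    0.25  -92.27] F [0.7 0.1 0.9] open 0.0876
turn [-0.004  0.004  0.051] shift [0.4443 0.0367 0.029 ]
```

View pics/f_w.png

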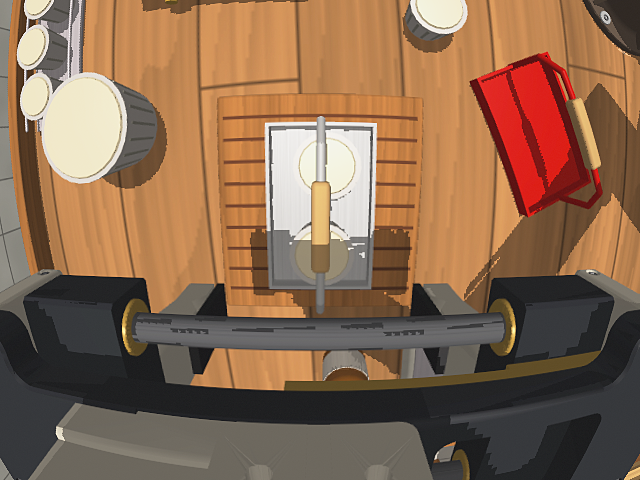

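View pics/f_s.png

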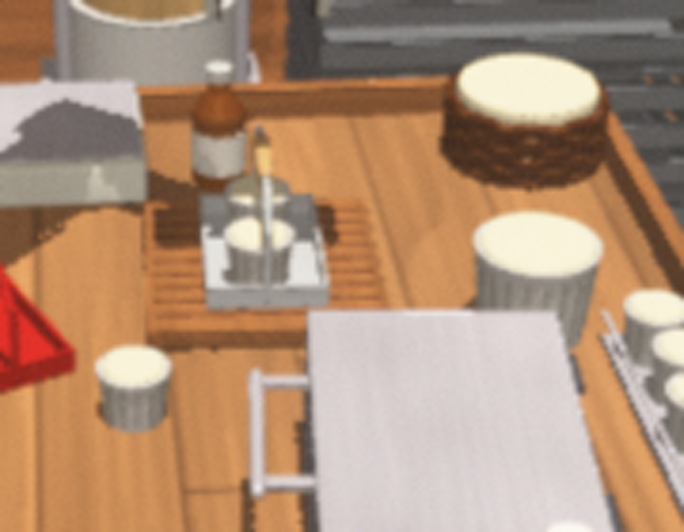

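The tray stands in the middle of the board, level, with both cheeses in place and the gripper clear. Next is the handle: TCP above the bar, jaws across it and partly closed so the inner finger clears the lid front.

```bash
python3 -m creep '[[0,0,0.01,0.02,0.002,0,0.9],[0,0,0.02,0.06,0.006,0,0.8],[0,0,0.03,0.1,0.009,0.005,0.7],[0,0,0.04,0.14,0.012,0.01,0.6],[0,0,0.05,0.18,0.015,0.015,0.5],[0,0,0.05,0.22,0.018,0.02,0.4],[0,0,0.05,0.26,0.021,0.025,0.34],[0,0,0.05,0.3,0.024,0.03,0.34],[0,0,0.05,0.34,0.028,0.03,0.34],[0,0,0.05,0.38,0.031,0.03,0.34],[0,0,0.05,0.41,0.034,0.03,0.34],[0,0,0.05,0.435,0.036,0.03,0.34]]'
python3 -m creep '[[0,0,0,0.008,0.001,0,0.34],[0,0,0,0.009,0.001,0.03,0.34],[0,0,0,0.009,0.001,0.06,0.34],[0,0,0,0.009,0.001,0.07,0.34],[0,0,0,0.009,0.001,0.07,0.34],[0,0,0,0.009,0.001,0.07,0.34]]'
python3 - <<'E'
from h import *
delta([.4545,-.086,.175],[180,0,-95.2])
cv2.imwrite('pics/g_w.png',ctrl.snapshot('wrist'))
cv2.imwrite('pics/g_t.png',cv2.resize(ctrl.snapshot('top')[150:290,290:470],None,fx=4,fy=4,interpolation=2))
E
```

```text
clock: 11.58
tool_pos: [0.4525, -0.0793, 0.325]
orientation: [179.9, -0.0, -95.2]
force: [0.4, 0.6, -0.0]
opening: 0.0298
clock: 12.08
tool_pos: [0.4524, -0.0859, 0.2562]
orientation: [179.9, -0.1, -95.1]
force: [0.3, 0.4, 0.7]
opening: 0.0298
t 12.0833 pos [ 0.4524 -0.0859  0.2562] rpy [ 1.7992e+02 -6.0000e-02 -9.5110e+01] F [0.3 0.4 0.7] open 0.0298
turn [ 0.001 -0.001  0.001] shift [-0.0002 -0.0022  0.0812]
```

View pics/g_w.png

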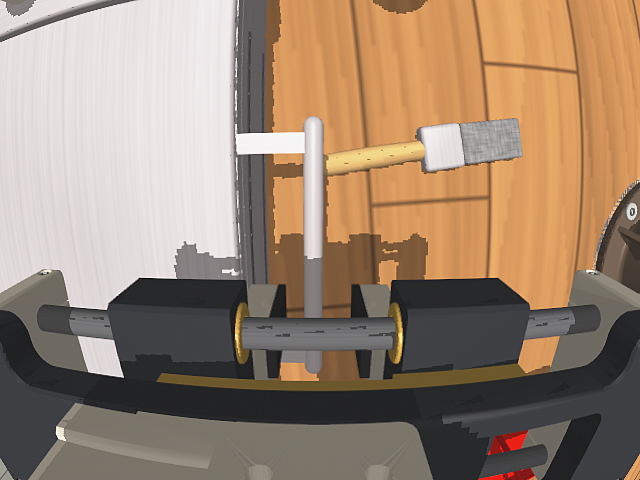

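View pics/g_t.png

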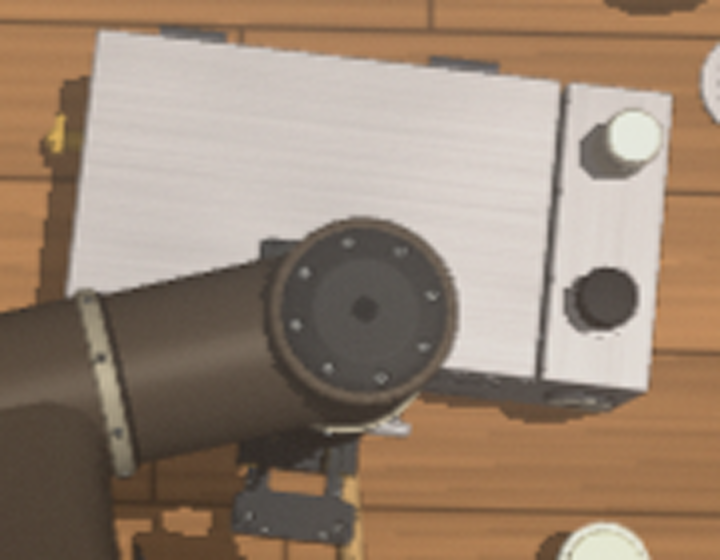

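```bash
python3 - <<'E'
from h import *
a=at('wrist',(314,130),.128);b=at('wrist',(313.5,250),.128);c=at('wrist',(313,368),.128);print(a,b,c)
o=ctrl.get_obs();R=Ro.from_euler('xyz',o['orientation'],degrees=True)
for p in (a,b,c): print(R.inv().apply(p-o['tool_pos']).round(4))
for col in (251,283,354,390): # fingers for reference
    pass
E
```

```text
[ 0.44922656 -0.16514331  0.128     ] [ 0.45620613 -0.09220001  0.128     ] [ 0.46476419 -0.00524725  0.128     ]
[ 0.0795 -0.0029  0.1295]
[ 0.0062 -0.0033  0.1295]
[-0.0812 -0.0041  0.1295]
```

```bash
python3 -m creep '[[0,0,0,0,-0.003,0.01,0.34],[0,0,0,0,-0.003,0.03,0.34],[0,0,0,0,-0.003,0.05,0.34],[0,0,0,0,-0.003,0.065,0.34],[0,0,0,0,-0.003,0.075,0.34],[0,0,0,0,-0.003,0.08,0.34],[0,0,0,0,-0.003,0.081,0.34],[0,0,0,0,-0.003,0.081,0.3],[0,0,0,0,-0.003,0.081,0.2],[0,0,0,0,-0.003,0.081,0.12],[0,0,0,0,-0.003,0.081,0],[0,0,0,0,-0.003,0.081,0]]'
python3 -m creep '[[0,0,0,0,0,0,0],[0,0,0,0,0,0,0],[0,0,0,0,0,0,0],[0,0,0,0,0,0,0]]'
```

```text
clock: 13.18
tool_pos: [0.4557, -0.0862, 0.1758]
orientation: [-179.9, 0.0, -95.2]
force: [-0.3, 0.7, 2.9]
opening: 0.0107
clock: 13.52
tool_pos: [0.4557, -0.0862, 0.1758]
orientation: [-179.9, 0.0, -95.1]
force: [-0.7, 2.6, 6.6]
opening: 0.0111
```

Bar gripped (opening about 11 mm). Now the gentle tug, in small steps while watching force.

```bash
python3 -m creep '[[0,0,0,0,0,-0.001,0],[0,0,0,0,0,-0.002,0],[0,0,0,0,0,-0.003,0],[0,0,0,0,0,-0.004,0]]'; python3 -m creep '[[0,0,0,0,0,-0.001,0],[0,0,0,0,0,-0.002,0],[0,0,0,0,0,-0.002,0]]'
```

```text
clock: 13.85
tool_pos: [0.4558, -0.0862, 0.1792]
orientation: [-180.0, 0.0, -95.2]
force: [5.5, -1.0, -6.1]
opening: 0.0109
clock: 14.1
tool_pos: [0.4558, -0.0862, 0.1807]
orientation: [-180.0, 0.0, -95.2]
force: [9.0, -1.9, -12.3]
opening: 0.011
```

```bash
python3 -m creep '[[0,0,0,0,0,-0.001,0],[0,0,0,0,0,-0.001,0],[0,0,0,0,0,-0.001,0]]'; python3 -m creep '[[0,0,0,0,0,-0.001,0],[0,0,0,0,0,-0.001,0],[0,0,0,0,0,-0.001,0]]';  python3 - <<'E'
from h import *
print(ctrl.get_obs()['moment'])
cv2.imwrite('pics/i_s.png',cv2.resize(ctrl.snapshot('side')[225:385,260:440],None,fx=3.7,fy=3.7,interpolation=2))
E
```

```text
clock: 14.35
tool_pos: [0.4559, -0.0862, 0.1813]
orientation: [-180.0, 0.0, -95.2]
force: [9.9, -2.3, -15.0]
opening: 0.011
clock: 14.6
tool_pos: [0.4559, -0.0862, 0.182]
orientation: [-180.0, 0.0, -95.2]
force: [11.2, -2.6, -18.9]
opening: 0.0107
[-1.11850145e+00 -3.84522615e+00 -1.29004735e-03]
```

View pics/i_s.png

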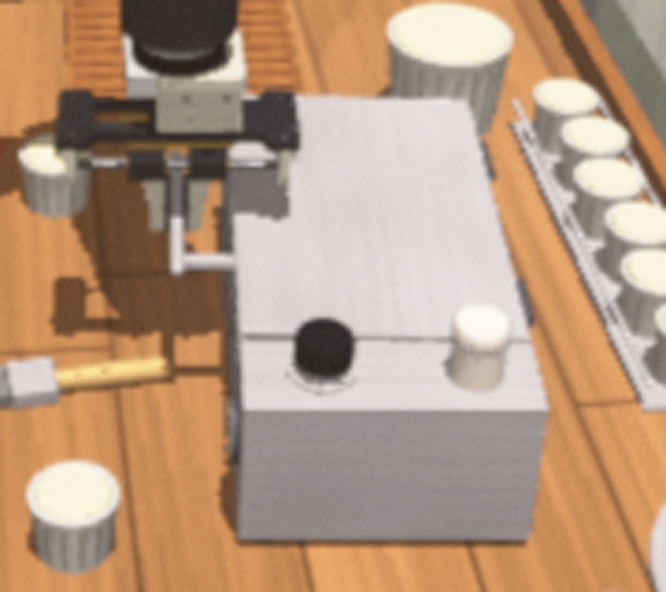

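Force has reached 19 N at 6 mm lift. Some of that could come from the tool not turning with the lid, so I'll turn the tool by the lid's 1.3° about the bar and see whether the force drops.

```bash
python3 -m creep '[[-0.01,0,0,0,-0.0005,0,0],[-0.023,0,0,0,-0.0011,0,0],[-0.023,0,0,0,-0.0011,0,0],[-0.023,0,0,0,-0.0011,0,0]]'; python3 - <<'E'
from h import *
print(ctrl.get_obs()['moment'])
E
```

```text
clock: 14.98
tool_pos: [0.457, -0.0863, 0.1819]
orientation: [178.7, 0.0, -95.2]
force: [10.8, -3.0, -18.0]
opening: 0.0113
[-1.07396653 -3.87403303 -0.01678099]
```

Unchanged: about 18 N at roughly 6.2 mm and rising, well above the 3–5 N a free lid needs. The lid is caught, so I'll lower it, let go and go to the knob.

```bash
python3 -m creep '[[0.01,0,0,0,0.0005,0.002,0],[0.023,0,0,0,0.0011,0.004,0],[0.023,0,0,0,0.0011,0.006,0],[0.023,0,0,0,0.0011,0.007,0],[0.023,0,0,0,0.0011,0.007,0],[0.023,0,0,0,0.0011,0.007,0.1],[0.023,0,0,0,0.0011,0.007,0.34],[0.023,0,0,0,0.0011,0.007,0.34],[0.023,0,0,0,0.0011,0.007,0.34],[0.023,0,0,0,0.0011,0.007,0.34]]'
python3 -m creep '[[0,0,0,0,0,-0.01,0.34],[0,0,0,0,0,-0.03,0.34],[0,0,0,0,0,-0.06,0.34],[0,0,0,0,0,-0.09,0.34],[0,0,0,0,0,-0.11,0.5],[0,0,0,0,0,-0.12,0.68],[0,0,0,0,0,-0.12,0.68]]'
python3 - <<'E'
from h import *
delta([.5395,-.302,.27],[180,0,-95.2])
delta([.5395,-.302,.27],[180,0,-130])
print(ctrl.get_obs()['joint_pos'].round(1))
E
```

```text
clock: 15.82
tool_pos: [0.4546, -0.0864, 0.1761]
orientation: [179.9, -0.0, -95.2]
force: [-0.5, -0.3, -0.3]
opening: 0.0287
clock: 16.4
tool_pos: [0.4558, -0.0863, 0.2984]
orientation: [-179.8, 0.1, -95.1]
force: [0.3, 0.1, -0.1]
opening: 0.0443
t 16.4 pos [ 0.4558 -0.0863  0.2984] rpy [-1.7978e+02  5.0000e-02 -9.5150e+01] F [ 0.3  0.1 -0.1] open 0.0443
turn [-0.004  0.001  0.001] shift [ 0.2074 -0.1026  0.0286]
t 16.4 pos [ 0.4558 -0.0863  0.2984] rpy [-1.7978e+02  5.0000e-02 -9.5150e+01] F [ 0.3  0.1 -0.1] open 0.0443
turn [-0.003  0.002  0.608] shift [ 0.2074 -0.1026  0.0286]
[ 13.7  -0.2 -24.3   0.  -65.6 -18.9]
```

```bash
python3 -m creep '[[0,0,0.08,0.03,-0.015,-0.005,0.8],[0,0,0.16,0.06,-0.03,-0.01,0.8],[0,0,0.24,0.095,-0.047,-0.01,0.8],[0,0,0.32,0.13,-0.065,-0.01,0.8],[0,0,0.4,0.16,-0.08,-0.01,0.8],[0,0,0.48,0.185,-0.092,-0.01,0.8],[0,0,0.48,0.2,-0.099,0.0,0.8],[0,0,0.48,0.207,-0.103,0.005,0.8],[0,0,0.48,0.207,-0.103,0.005,0.8],[0,0,0.48,0.207,-0.103,0.005,0.8]]'
python3 - <<'E'
from h import *
cv2.imwrite('pics/j_w.png',ctrl.snapshot('wrist'))
delta([.5395,-.302,.211],[180,0,-122.6])
E
```

```text
clock: 17.23
tool_pos: [0.5384, -0.3014, 0.2894]
orientation: [179.8, -0.0, -122.7]
force: [-0.3, -0.2, 0.4]
opening: 0.0702
t 17.2833 pos [ 0.5386 -0.3011  0.2904] rpy [ 1.7991e+02 -2.0000e-02 -1.2263e+02] F [-0.3  0.4 -0.2] open 0.0703
turn [ 0.002 -0.    -0.001] shift [ 0.0003 -0.0014  0.0794]
```

View pics/j_w.png

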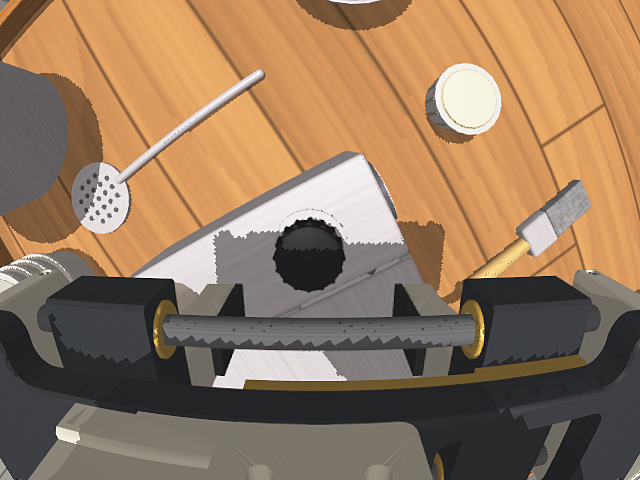

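```bash
python3 - <<'E'
from h import *
im=cv2.imread('pics/j_w.png'); g=im.max(2)
m=((g<60).astype(np.uint8))[205:300,262:358]
n,l,s,c=cv2.connectedComponentsWithStats(m); i=1+s[1:,4].argmax(); print(s[i],c[i]+[262,205])
o=ctrl.get_obs();R=Ro.from_euler('xyz',o['orientation'],degrees=True)
for p in ((309.5,254.5),(273,254),(346,254),(309,218),(309,292)):
    for z in (.173,): 
        q=at('wrist',p,z); print(q.round(4),R.inv().apply(q-o['tool_pos']).round(4))
print(ctrl.camera_model('wrist')['K'][0])
E
```

```text
[  11   13   72   74 3384] [309.93794326 257.95862884]
[ 0.5389 -0.3095  0.173 ] [ 0.007  -0.005   0.1174]
[ 0.5569 -0.3215  0.173 ] [ 0.0073 -0.0266  0.1173]
[ 0.5206 -0.2982  0.173 ] [0.0072 0.0165 0.1174]
[ 0.5272 -0.3281  0.173 ] [ 0.0288 -0.0052  0.1174]
[ 0.5522 -0.2897  0.173 ] [-0.017  -0.0055  0.1174]
[371.64829954   0.         318.28244733]
```

```bash
python3 - <<'E'
from h import *
for n,f,box in (('side','pics/a_side.png',(330,305,365,335)),('top','pics/a_top.png',(428,212,455,238))):
    im=cv2.imread(f).max(2); x0,y0,x1,y1=box
    m=(im[y0:y1,x0:x1]<75).astype(np.uint8); k,l,s,c=cv2.connectedComponentsWithStats(m); i=1+s[1:,4].argmax()
    p=c[i]+[x0,y0]; print(n,s[i],p,at(n,p,.161))
delta([.5395,-.304,.211],[180,0,-122.6])
E
```

```text
side [ 10   7  15  15 187] [347.01604278 318.78609626] [ 0.54283374 -0.30530816  0.161     ]
top [ 6 11  6  9 14] [435.92857143 227.57142857] [ 0.52899184 -0.28932205  0.161     ]
t 17.2833 pos [ 0.5386 -0.3011  0.2904] rpy [ 1.7991e+02 -2.0000e-02 -1.2263e+02] F [-0.3  0.4 -0.2] open 0.0703
turn [ 0.002 -0.    -0.001] shift [ 0.002  -0.0025  0.0794]
```

```bash
python3 -m creep '[[0,0,0,0.001,-0.003,0.015,0.75],[0,0,0,0.001,-0.003,0.035,0.75],[0,0,0,0.001,-0.003,0.055,0.75],[0,0,0,0.001,-0.003,0.068,0.75],[0,0,0,0.001,-0.003,0.075,0.75],[0,0,0,0.001,-0.003,0.078,0.75],[0,0,0,0.001,-0.003,0.078,0.75]]'
python3 -m creep '[[0,0,0,0,0,0,0.65],[0,0,0,0,0,0,0.55],[0,0,0,0,0,0,0.5],[0,0,0,0,0,0,0.45],[0,0,0,0,0,0,0.45],[0,0,0,0,0,0,0.45]]'
```

```text
clock: 17.87
tool_pos: [0.5411, -0.3035, 0.2134]
orientation: [-180.0, -0.0, -122.6]
force: [0.4, -0.1, 0.5]
opening: 0.0659
clock: 18.37
tool_pos: [0.5423, -0.3049, 0.214]
orientation: [-179.8, 0.0, -122.6]
force: [3.6, -3.5, -0.6]
opening: 0.0416
```

```bash
python3 -m creep '[[0,0,0,0,-0.002,0,0.45],[0,0,0,0,-0.002,0,0.4],[0,0,0,0,-0.002,0,0.4]]'; python3 -c "
from plant import ctrl; print(ctrl.get_obs()['moment'])"
```

```text
clock: 18.62
tool_pos: [0.5426, -0.305, 0.214]
orientation: [180.0, 0.0, -122.7]
force: [-0.4, 2.6, 5.8]
opening: 0.0414
[ 0.98300995  0.68398276 -0.05744325]
```

Knob gripped (41.4 mm, centre about (0.543, -0.305), agreeing with the side view). Turning anticlockwise in stages.

```bash
python3 -m creep '[[0,0,-0.05,0,0,0,0.4],[0,0,-0.1,0,0,0,0.4],[0,0,-0.15,0,0,0,0.4],[0,0,-0.2,0,0,0,0.4],[0,0,-0.25,0,0,0,0.4],[0,0,-0.3,0,0,0,0.4],[0,0,-0.3,0,0,0,0.4]]'; python3 -c "
from plant import ctrl; print(ctrl.get_obs()['moment'])"
```

```text
clock: 19.2
tool_pos: [0.5416, -0.3047, 0.2139]
orientation: [179.9, 0.0, -105.3]
force: [-4.6, 4.5, 8.0]
opening: 0.0415
[1.89242501 1.90048109 0.05642381]
```

```bash
python3 -m creep '[[0,0,-0.05,0,0.001,0,0.4],[0,0,-0.1,0,0.001,0,0.4],[0,0,-0.15,-0.001,0.001,0,0.4],[0,0,-0.2,-0.001,0.001,0,0.4],[0,0,-0.25,-0.001,0.001,0,0.4],[0,0,-0.3,-0.001,0.001,0,0.4],[0,0,-0.3,-0.001,0.001,0,0.4]]'; python3 -c "
from plant import ctrl; print(ctrl.get_obs()['moment'])"
```

```text
clock: 19.78
tool_pos: [0.5405, -0.3044, 0.2139]
orientation: [179.8, -0.0, -88.1]
force: [-6.1, 0.7, 7.7]
opening: 0.0417
[1.93027063e-03 2.27471350e+00 1.10370335e-02]
```

```bash
python3 -m creep '[[0,0,-0.05,0,0.001,0,0.4],[0,0,-0.1,0,0.001,0,0.4],[0,0,-0.15,0,0.001,0,0.4],[0,0,-0.2,0,0.001,0,0.4],[0,0,-0.2,0,0.001,0,0.4]]'; python3 -c "
from plant import ctrl; print(ctrl.get_obs()['moment'])"
python3 -m creep '[[0,0,-0.05,0,0,0,0.4],[0,0,-0.1,0,0,0,0.4],[0,0,-0.15,0,0,0,0.4],[0,0,-0.2,0,0,0,0.4],[0,0,-0.2,0,0,0,0.4]]'; python3 -c "
from plant import ctrl; print(ctrl.get_obs()['moment'])"
```

```text
clock: 20.2
tool_pos: [0.5397, -0.3045, 0.2139]
orientation: [179.9, 0.0, -76.7]
force: [-4.4, 0.5, 7.2]
opening: 0.0412
[-0.22038174  2.07440383 -0.01086856]
clock: 20.62
tool_pos: [0.5386, -0.3037, 0.2134]
orientation: [179.8, 0.2, -65.3]
force: [-8.0, 2.9, 9.0]
opening: 0.0412
[ 1.28818149  3.14176974 -0.725424  ]
```

The moment about z jumped to -0.7 N m after 1.0 rad, so the knob is at its stop. Releasing it, lifting off, and going back to the handle.

```bash
python3 -m creep '[[0,0,0,0,0,0,0.5],[0,0,0,0,0,0,0.6],[0,0,0,0,0,0,0.7],[0,0,0,0,0,0,0.75],[0,0,0,0,0,0,0.75],[0,0,0,0,0,-0.015,0.75],[0,0,0,0,0,-0.035,0.75],[0,0,0,0,0,-0.06,0.75],[0,0,0,0,0,-0.08,0.75],[0,0,0,0,0,-0.09,0.6],[0,0,0,0,0,-0.09,0.34]]'
python3 - <<'E'
from h import *
delta([.4557,-.0862,.26],[180,0,-95.2])
cv2.imwrite('pics/k_w.png',ctrl.snapshot('wrist'))
cv2.imwrite('pics/k_s.png',cv2.resize(ctrl.snapshot('side')[225:385,260:440],None,fx=3.7,fy=3.7,interpolation=2))
E
```

```text
clock: 21.53
tool_pos: [0.5421, -0.3044, 0.3059]
orientation: [-179.8, -0.2, -65.3]
force: [1.2, -0.3, 0.0]
opening: 0.0577
t 21.5333 pos [ 0.5421 -0.3044  0.3059] rpy [-179.81   -0.18  -65.34] F [ 1.2 -0.3  0. ] open 0.0577
turn [-0.004 -0.002  0.521] shift [-0.2345 -0.0124  0.0452]
```

View pics/k_s.png

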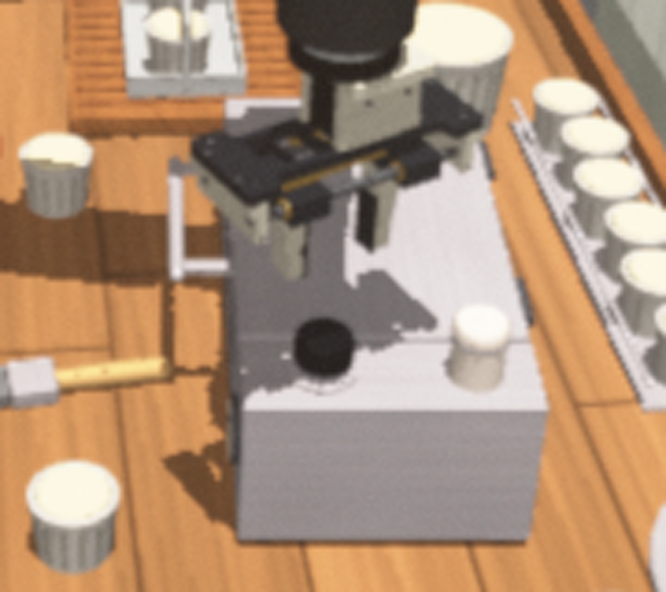

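The salt pot is undisturbed, the lid is shut and the gripper is clear. Back to the bar.

```bash
python3 -m creep '[[0,0,0.08,-0.03,-0.002,0,0.34],[0,0,0.16,-0.065,-0.003,0,0.34],[0,0,0.24,-0.1,-0.005,0,0.34],[0,0,0.32,-0.135,-0.007,0.005,0.34],[0,0,0.4,-0.17,-0.009,0.015,0.34],[0,0,0.48,-0.2,-0.01,0.025,0.34],[0,0,0.52,-0.225,-0.012,0.035,0.34],[0,0,0.52,-0.234,-0.012,0.045,0.34],[0,0,0.52,-0.234,-0.012,0.045,0.34],[0,0,0.52,-0.234,-0.012,0.045,0.34]]'
python3 - <<'E'
from h import *
delta([.4557,-.0862,.175],[180,0,-95.2])
cv2.imwrite('pics/l_w.png',ctrl.snapshot('wrist'))
E
```

```text
clock: 22.47
tool_pos: [0.4538, -0.086, 0.2571]
orientation: [179.9, -0.0, -95.0]
force: [-0.0, -0.4, 0.5]
opening: 0.0297
t 22.4667 pos [ 0.4538 -0.086   0.2571] rpy [ 1.7987e+02 -4.0000e-02 -9.5050e+01] F [-0.  -0.4  0.5] open 0.0297
turn [ 0.002 -0.001  0.003] shift [-0.0001 -0.0021  0.0821]
```

View pics/l_w.png

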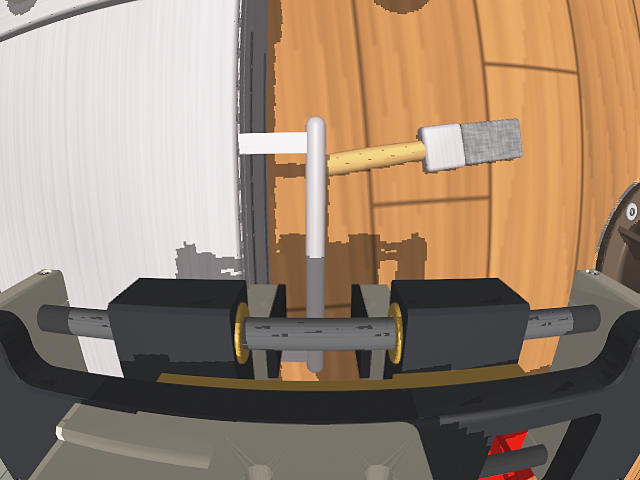

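The wrist view shows the bar at column 315, between the jaws. Descending and gripping.

```bash
python3 -m creep '[[0,0,0,0,-0.002,0.01,0.34],[0,0,0,0,-0.002,0.03,0.34],[0,0,0,0,-0.002,0.05,0.34],[0,0,0,0,-0.002,0.065,0.34],[0,0,0,0,-0.002,0.075,0.34],[0,0,0,0,-0.002,0.08,0.34],[0,0,0,0,-0.002,0.082,0.34],[0,0,0,0,-0.002,0.082,0.3],[0,0,0,0,-0.002,0.082,0.2],[0,0,0,0,-0.002,0.082,0.12],[0,0,0,0,-0.002,0.082,0],[0,0,0,0,-0.002,0.082,0]]'
python3 -m creep '[[0,0,0,0,0,0,0],[0,0,0,0,0,0,0],[0,0,0,0,0,0,0],[0,0,0,0,0,0,0]]'
python3 -m creep '[[0,0,0,0,0,-0.001,0],[0,0,0,0,0,-0.002,0],[0,0,0,0,0,-0.004,0],[0,0,0,0,0,-0.006,0],[0,0,0,0,0,-0.006,0]]'
```

```text
clock: 23.52
tool_pos: [0.4558, -0.0865, 0.1766]
orientation: [180.0, 0.0, -95.2]
force: [-4.4, 1.6, 4.3]
opening: 0.0107
clock: 23.85
tool_pos: [0.4558, -0.0865, 0.1766]
orientation: [180.0, -0.0, -95.2]
force: [-5.1, 1.1, 5.8]
opening: 0.0112
clock: 24.27
tool_pos: [0.4561, -0.0865, 0.1822]
orientation: [180.0, 0.0, -95.2]
force: [-2.5, 1.2, -3.8]
opening: 0.011
```

The lid is free: 3.8 N at 5.6 mm, against 12–19 N before. Now computing rows for the arc about the hinge, with the tool following part of the lid's rotation.

```bash
cat >> h.py <<'E'
def arc(angs,k=0.4,yaw=-95.2):
    p0=np.array([.4558,-.0865,.1766-.0468]); ch=np.radians(-5.2)
    f=np.array([np.cos(ch),np.sin(ch),0]); hy=np.array([-np.sin(ch),np.cos(ch),0])
    H=p0+.265*f; H[2]=.117
    o=ctrl.get_obs(); R0=Ro.from_euler('xyz',o['orientation'],degrees=True)
    g=o['tool_pos']+R0.apply([0,0,.0468]); v=g-H
    print('now lid angle est',np.degrees(np.arctan2(v[2],-v@f)-np.arctan2(p0[2]-.117,.265)).round(2),'r',np.linalg.norm([v@f,v[2]]).round(4),'F',o['force'].round(1),'t',o['clock'])
    Rs=Ro.from_euler('xyz',[180,0,yaw],degrees=True)
    for a in angs:
        p=H+Ro.from_rotvec(hy*np.radians(a)).apply(p0-H)
        R1=Ro.from_rotvec(hy*np.radians(a*k))*Rs
        t=p-R1.apply([0,0,.0468])
        print(a,(R0.inv()*R1).as_rotvec().round(3),R0.inv().apply(t-o['tool_pos']).round(4))
E
python3 -c "
from h import *
arc(np.arange(2,16,1.5))"
```

```text
now lid angle est 1.22 r 0.2654 F [-2.5  1.2 -3.8] t 24.2667
2.0 [-0.013 -0.     0.001] [-0.     -0.001  -0.0036]
3.5 [-0.024 -0.     0.001] [-0.     -0.0022 -0.0105]
5.0 [-0.034 -0.     0.001] [-0.     -0.0035 -0.0174]
6.5 [-0.045 -0.     0.001] [-0.     -0.005  -0.0242]
8.0 [-0.055 -0.     0.001] [-0.     -0.0067 -0.0311]
9.5 [-0.066 -0.     0.001] [-0.     -0.0086 -0.0378]
11.0 [-0.076 -0.     0.001] [-0.     -0.0106 -0.0446]
12.5 [-0.087 -0.     0.001] [-0.     -0.0128 -0.0513]
14.0 [-0.097 -0.     0.001] [-0.     -0.0152 -0.0579]
15.5 [-0.107 -0.     0.001] [-0.     -0.0178 -0.0645]
```

```bash
python3 -m creep '[[-0.013,0,0,0,-0.001,-0.0035,0],[-0.024,0,0,0,-0.002,-0.0105,0],[-0.034,0,0,0,-0.0035,-0.0175,0],[-0.045,0,0,0,-0.005,-0.024,0],[-0.055,0,0,0,-0.0067,-0.031,0],[-0.066,0,0,0,-0.0086,-0.038,0],[-0.066,0,0,0,-0.0086,-0.038,0]]'
python3 -c "
from h import *
arc(np.arange(11,30,2)); o=ctrl.get_obs(); print(o['joint_pos'].round(1),o['moment'].round(2),o['opening'])"
```

```text
clock: 24.85
tool_pos: [0.4645, -0.0873, 0.2206]
orientation: [176.1, -0.0, -95.2]
force: [-4.4, 0.2, -3.3]
opening: 0.011
now lid angle est 9.61 r 0.2656 F [-4.4  0.2 -3.3] t 24.85
11 [-0.008 -0.     0.   ] [-0.0001 -0.0017 -0.0063]
13 [-0.022 -0.     0.   ] [-0.0001 -0.0041 -0.0154]
15 [-0.036 -0.     0.   ] [-0.     -0.0068 -0.0244]
17 [-0.05 -0.    0.  ] [-0.     -0.0099 -0.0333]
19 [-0.064 -0.     0.   ] [-0.     -0.0132 -0.0421]
21 [-0.078 -0.     0.   ] [-0.     -0.0168 -0.0509]
23 [-0.092 -0.     0.   ] [-0.     -0.0208 -0.0594]
25 [-0.106 -0.     0.   ] [-0.     -0.025  -0.0679]
27 [-0.12 -0.    0.  ] [-0.     -0.0296 -0.0762]
29 [-0.134 -0.     0.   ] [-0.     -0.0344 -0.0844]
[ 12.4   7.  -27.   -1.4 -59.7 -16.9] [0.24 1.57 0.  ] 0.01100596283996226
```

The lid is rising at about 3 N. Continuing.

```bash
python3 -m creep '[[-0.008,0,0,0,-0.0017,-0.006,0],[-0.022,0,0,0,-0.004,-0.0155,0],[-0.036,0,0,0,-0.0068,-0.0245,0],[-0.05,0,0,0,-0.01,-0.0335,0],[-0.064,0,0,0,-0.013,-0.042,0],[-0.078,0,0,0,-0.017,-0.051,0],[-0.092,0,0,0,-0.021,-0.0595,0],[-0.106,0,0,0,-0.025,-0.068,0],[-0.12,0,0,0,-0.0295,-0.076,0],[-0.134,0,0,0,-0.0345,-0.0845,0],[-0.134,0,0,0,-0.0345,-0.0845,0]]'
python3 -c "
from h import *
arc(np.arange(31,52,2)); o=ctrl.get_obs(); print(o['joint_pos'].round(1),o['moment'].round(2),o['opening'])"
```

```text
clock: 25.77
tool_pos: [0.5039, -0.091, 0.3035]
orientation: [168.2, -0.0, -95.1]
force: [-11.3, 2.8, 3.0]
opening: 0.011
now lid angle est 29.1 r 0.2664 F [-11.3   2.8   3. ] t 25.7667
31 [-0.011 -0.001  0.001] [-0.0001 -0.0047 -0.0078]
33 [-0.025 -0.001  0.001] [-0.0001 -0.009  -0.0163]
35 [-0.039 -0.001  0.001] [-0.0001 -0.0136 -0.0247]
37 [-0.053 -0.001  0.001] [-0.0001 -0.0184 -0.0329]
39 [-0.067 -0.001  0.001] [-0.0001 -0.0236 -0.041 ]
41 [-0.081 -0.001  0.001] [-0.0001 -0.029  -0.0489]
43 [-0.095 -0.001  0.001] [-0.     -0.0347 -0.0566]
45 [-0.109 -0.001  0.001] [-0.     -0.0407 -0.0641]
47 [-0.123 -0.001  0.001] [-0.     -0.0469 -0.0714]
49 [-0.137 -0.001  0.001] [-0.     -0.0534 -0.0785]
51 [-0.151 -0.001  0.001] [-0.     -0.0601 -0.0854]
[  9.8  11.  -10.5  -3.  -79.8 -14.1] [ 0.87  3.83 -0.11] 0.011026924375531854
```

A radial force of about 12 N is building, so my arc is 2 mm too tight. I'll shift the next rows outward by that much.

```bash
python3 -m creep '[[-0.011,0,0,0,-0.0032,-0.0085,0],[-0.025,0,0,0,-0.007,-0.0175,0],[-0.039,0,0,0,-0.0115,-0.026,0],[-0.053,0,0,0,-0.0163,-0.034,0],[-0.067,0,0,0,-0.0215,-0.042,0],[-0.067,0,0,0,-0.0215,-0.042,0]]'
python3 -c "
from h import *
arc(np.arange(41,55,2)); o=ctrl.get_obs(); print(o['joint_pos'].round(1),o['moment'].round(2),o['opening'])"
```

```text
clock: 26.27
tool_pos: [0.5343, -0.0938, 0.3406]
orientation: [164.5, -0.0, -95.1]
force: [-8.4, 0.6, 3.4]
opening: 0.0111
now lid angle est 39.17 r 0.2671 F [-8.4  0.6  3.4] t 26.2667
41 [-0.016 -0.001  0.001] [-0.0001 -0.0062 -0.0067]
43 [-0.03  -0.001  0.001] [-0.0001 -0.0114 -0.0148]
45 [-0.044 -0.001  0.001] [-0.0001 -0.0169 -0.0227]
47 [-0.058 -0.001  0.001] [-0.0001 -0.0226 -0.0304]
49 [-0.072 -0.001  0.001] [-0.0001 -0.0286 -0.0379]
51 [-0.086 -0.001  0.001] [-0.0001 -0.0349 -0.0452]
53 [-0.1   -0.001  0.001] [-0.     -0.0414 -0.0523]
[  8.5  14.7  -1.2  -3.6 -89.1 -13.1] [ 0.56  2.66 -0.09] 0.011057722136918668
```

```bash
python3 -m creep '[[-0.016,0,0,0,-0.0045,-0.008,0],[-0.03,0,0,0,-0.0095,-0.0163,0],[-0.044,0,0,0,-0.015,-0.024,0],[-0.058,0,0,0,-0.021,-0.032,0],[-0.072,0,0,0,-0.027,-0.0395,0],[-0.086,0,0,0,-0.033,-0.0465,0],[-0.086,0,0,0,-0.033,-0.0465,0],[-0.086,0,0,0,-0.033,-0.0465,0]]'
python3 -c "
from h import *
arc([51]); o=ctrl.get_obs(); print(o['joint_pos'].round(1),o['moment'].round(2),o['opening'])
cv2.imwrite('pics/m_s.png',ctrl.snapshot('side'))
cv2.imwrite('pics/m_t.png',ctrl.snapshot('top'))
cv2.imwrite('pics/m_w.png',ctrl.snapshot('wrist'))"
```

```text
clock: 26.93
tool_pos: [0.5778, -0.0978, 0.3767]
orientation: [159.7, -0.1, -95.1]
force: [-5.7, 1.4, 4.7]
opening: 0.0111
now lid angle est 50.91 r 0.2679 F [-5.7  1.4  4.7] t 26.9333
51 [-0.002 -0.001  0.001] [-0.0002 -0.0024  0.001 ]
[   7.1   20.7   11.    -4.2 -100.2  -12.3] [ 0.45  1.96 -0.11] 0.011093847342521014
```

View pics/m_s.png

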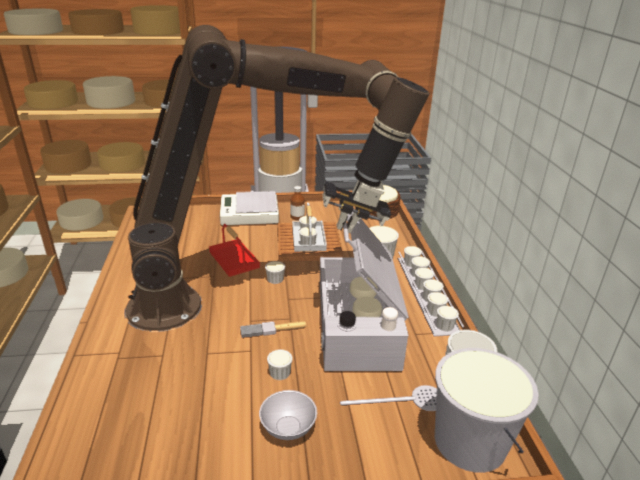

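View pics/m_t.png

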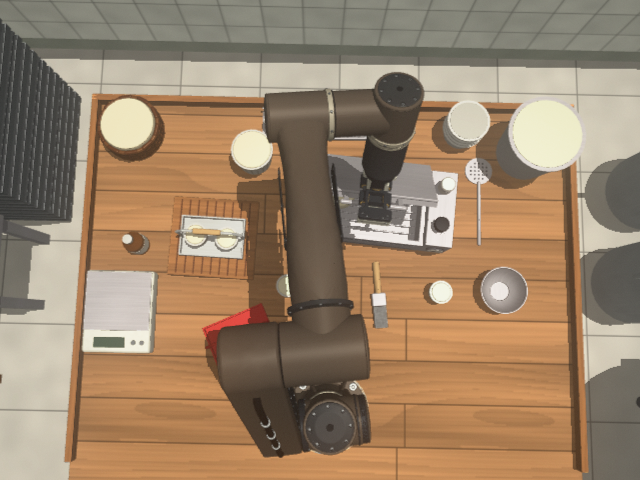

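View pics/m_w.png

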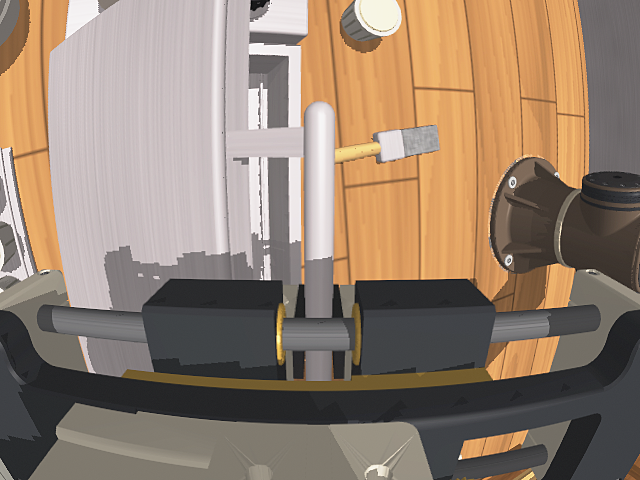

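The side and top views show the lid well open and the gripper on the bar. The tray is centred on the board at (212,237) and the other things are where they were. A short settle check, then hand in.

```bash
python3 -m creep '[[0,0,0,0,0,0,0],[0,0,0,0,0,0,0],[0,0,0,0,0,0,0],[0,0,0,0,0,0,0],[0,0,0,0,0,0,0],[0,0,0,0,0,0,0]]'
python3 - <<'E'
from h import *
arc([51])
a=cv2.imread('pics/m_t.png'); 
T=cv2.inRange(cv2.cvtColor(a,cv2.COLOR_BGR2HSV),(0,0,120),(179,60,255))[205:270,170:255]
k,l,s,c=cv2.connectedComponentsWithStats(cv2.morphologyEx(T,3,np.ones((5,5)))); i=1+s[1:,4].argmax()
print('tray px',c[i]+[170,205],s[i],at('top',c[i]+[170,205],.045))
for n,p0,p1 in (('salt',0,0),): pass
b=cv2.imread('pics/a_top.png'); d=cv2.absdiff(a,b).max(2)
for n,(x,y,r) in dict(salt=(448,185,6),bowl=(502,288,10),bottle=(134,241,12),big=(252,150,18),skim=(479,200,20)).items(): print(n,d[y-r:y+r,x-r:x+r].mean().round(1))
E
```

```text
clock: 27.58
tool_pos: [0.5776, -0.0978, 0.3766]
orientation: [159.7, -0.0, -95.1]
force: [-5.8, 0.7, 3.9]
opening: 0.0107
now lid angle est 50.85 r 0.2679 F [-5.8  0.7  3.9] t 27.5833
51 [-0.003 -0.001  0.001] [-0.0002 -0.0026  0.0008]
tray px [212.17767559 236.88712375] [   5   10   71   44 2392] [0.50469481 0.3586755  0.045     ]
salt 11.0
bowl 15.4
bottle 12.1
big 16.9
skim 14.5
```

```bash
python3 -c "
from plant import ctrl
print(ctrl.close_job())"
```

```text
the job is handed in; nothing more can be done
None
```

The chest is open for loading, with the lid held at about 51° by its handle, and I handed the job in at 27.6 s.

- **Tray:** I carried it level with both cheeses, set it on the draining board and let go. The last check put it at (0.505, 0.359), within about 2 mm of the measured board centre.
- **Tug:** The lid stopped after about 6 mm with 19 N and rising, far above the 3–5 N a free lid needs. I took it as caught and did not force it.
- **Knob:** I turned it anticlockwise by 1.0 rad, until the moment (0.7 N m) showed the stop. After that the lid lifted at 3–4 N.
- **Lid:** The angle comes from the tool pose and held steady over the last half second. The bar is still gripped.

**Checks that were unclear or disagreed:**
- My lifting arc was 2–3 mm too tight, which put a sideways load of up to 12 N on the bar. It was down to about 7 N at the end.
- The knob position differed by up to 7 mm between cameras. The grip itself agreed with the side view.
- My before/after image comparison of the other objects showed small differences everywhere, so it settles nothing. By eye, the ones I could see in the final top and side pictures had not moved.

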